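Tip rinsed mandarins from a spouted mesh basket into a latched cold box

ROBOT

A 6-joint arm with a two-finger parallel gripper is mounted at the origin on the work surface. World frame = base frame: x ahead of the robot, y to its left, z up, the work surface at z = 0. Lengths are in m, angles in rad, forces in N, time in s.
With the tool pointing down it reaches from about 0.35 to 0.975 m from the base axis. Payload 7.1 kg.
Tool frame: the origin (TCP) lies on the centre line of the jaws, within the pads' length; the fingertips stand 22 mm ahead of it and the grasp point (between the pads) lies 3 mm ahead of it; z points along the fingers, y is the direction in which the jaws open and shut (so a half turn about z gives the same grasp; the last joint's range is limited). The gripper opens to 88 mm and grips with 3 to 60 N. Pads are 20 mm wide; open, the fingers measure 115 mm over their backs; the gripper's body (75 mm by 178 mm) begins 61 mm behind the grasp point.
Start: joints at [-1.137, 0.423, 1.63, -0, 1.089, -0.019], TCP at [0.273, -0.562, 0.245] pointing down, gripper open.
Joint ranges: [-3, 3], [-0.9, 2.11], [0.09, 2.58], [-1.31, 4.45], [0.11, 2.69], [-2.54, 2.54]. Speed limits (rad/s): [2.39, 2.39, 3.01, 3.14, 3.14, 3.14].

INTERFACE

Orientations are given as [roll, pitch, yaw] about the fixed x, y, z axes, in that order (R = Rz(yaw) Ry(pitch) Rx(roll)).
In Python, from rig import r gives the robot as it stands. The module is installed in compiled form; this text tells all that it offers.
- The arm moves only by the tool arm_command, never from a script. Its argument "motion" is a list that holds one entry, the list of rows, each a list of 7 numbers: the shift along the tool's x, y, z in m, then the turn, a rotation vector about the tool's x, y, z in degrees, then the finger opening in m, from 0 to 0.0878. A call has 1 to 10 rows; each row is the pose to reach, as a shift and turn from the pose measured when the call began, along the tool's axes at that moment; what a row does not reach only later rows make up. A row lasts 1/10 s, in which the tool goes at most 50 mm and 8.59 degrees, less where a joint would pass 70% of its speed; a pose out of reach is approached as far as the arm can. A call with a gripper value outside its range is refused whole. The fingers move at their own pace and stop on an object; the grip force is fixed at half the most. Time passes only in rows, so rows that repeat a pose let the fingers close. It gives the time, the measured TCP pose, the force and the opening at its end, in the units of the state.
- r.get_obs(): the state, without advancing time (a new reading comes with each control period).
- r.capture(name): name is "side" or "top"; returns (picture, depth): 420x560x3 uint8, red, green, blue; 420x560 float32, m along the optical axis (not along the pixel's ray), 0 where there is no reading.
- r.camera_info(name): a dict with "mtx" (3x3 intrinsics, pixels), "world_from_camera" (4x4, takes a point from camera to world coordinates). Camera axes: x right, y up, looking along -z (the intrinsics and any distortion apply to the point x, -y, -z); pixel columns grow to the right and rows downward; lengths in m; the calibration is good to about 2 mm. A picture is of the moment at which its call begins. camera_info takes no time and is no camera call.
- r.finish_job(): hands the job in, once; it reports no verdict.
The state is a dict: "clock": time; "q": joint angles; "joint_velocities": joint speeds; "effort": joint torques, N m; "eef_pos": TCP position; "ee_rot": TCP orientation; "ft_force": force on the tool from outside, world axes, zero at the start; "torque": the same for the moment, N m; "opening": finger opening in m.
Only numpy, scipy, OpenCV 4.12 (cv2) and the standard library are available. Lean on these libraries where they do the work, as an engineer would, in place of code of your own. Each camera call takes 0.05 s, during which the arm holds its last target. There are 200 camera calls.

TASK

Put the three rinsed mandarins away in the cold box: lift the red paddle to free the latch and swing the lid up until it stands open, about upright, then carry the mesh basket over and tip it spout-down, low over the open box, so that all three roll gently out into it (do not turn the basket upside down). Stand the empty basket back upright in the middle of its drain tray, then shut the lid fully so that it latches and the paddle lies flat. Leave everything else on the counter where it stands.

Things in the scene. Friction and masses are not known exactly. Their poses are not given: they have to be found in the camera images.
- cold_box: Insulated stainless cold box fixed to the counter, left of the middle. Outside 190 (x, front to back) x 270 (y) x 115 mm high without the lid; walls 14 mm, inner floor 25 mm up: inside 162 x 242 x 90 mm. Origin: centre of the underside. x points from the front (paddle side, towards the robot) to the hinge at the back, y to its left, z up.
- lid_hinge (a point): Lid hinge axis: point at its middle, on the box's back rim, 98 mm behind the box centre (+x) and 115 mm up. The axis runs along the box's y. This point is fixed in the lid and turns with it.
- lid (a joint): Lid angle, rad: 0 shut, grows as the front edge rises, stop at 1.75 (100 degrees, leaning back). Steel slab 196 (front to back) x 274 x 22 mm, underside level with the hinge axis when shut, 0.32 kg. Its friction hinge (0.45 N m) keeps it at any angle. Shut, a hidden spring bolt behind the front wall holds it; it cannot be raised until the paddle is lifted past about 0.4 rad.
- lid_edge (a point): Middle of the lid's top front edge, 196 mm from the hinge axis, on the outer (top) face, 22 mm above the underside. To shut the lid push it down near this edge: over the last 15 mm the bevelled bolt must snap past its strike lip, which takes about 10 to 15 N. The paddle kicks up meanwhile, so press beside it, not on it.
- paddle (a joint): Angle of the red latch paddle against the lid, rad: 0 lying flat (spring-loaded shut, 0.05 rising to 0.11 N m), 0.8 fully lifted. Its front end rises; lifting past about 0.4 withdraws the bolt. It springs back flat when let go.
- paddle_pivot (a point): Pivot axis of the paddle (parallel to the lid hinge), 139 mm in front of the hinge axis and 36 mm above the lid's underside.
- paddle_grip (a point): Point to pinch the red paddle: centre of its cross-section, 50 mm in front of its pivot. The paddle is a bar 78 long (front to back) x 44 wide (y) x 20 mm high; its bottom is 6 mm above the lid's top face and its front end overhangs the lid's front edge by 15 mm. It can be pinched from above across its 44 mm width; its sides are free.
- box_mouth (a point): Centre of the box's open top, at rim height (115 mm).
- basket: Round steel mesh rinse basket, 0.26 kg, loose. Floor radius 62, flared wall 72 high to rim radius 81, floor 4 mm thick. Origin: centre of the underside, z up, x to the spout: a sheet-metal chute in a notch of the rim, 90 mm wide, rising at 18 degrees from the floor's edge to its lip 103 mm from the axis and 19 mm above the underside. Tipped about 40 degrees spout-down, it lets the mandarins roll out.
- basket_grip (a point): Centre of the basket's wooden handle, 150 mm above the underside on the basket's axis. Handle: bar 90 mm along the basket's y, 20 mm thick (x), 24 mm high, carried on a rigid wire hoop fixed to the rim at +y and -y.
- spout_lip (a point): Middle of the lip at the end of the spout.
- drain_tray: Fixed slatted steel drain tray 200 x 200 x 16 mm on the counter, right of the middle; the basket stands on it. Origin: centre of the underside; top at 16 mm.
- mandarin0_center (a point): Centre of mandarin 1 of 3: a hard orange ball 42 mm across, about 40 g.
- mandarin1_center (a point): Centre of mandarin 2 of 3: a hard orange ball 42 mm across, about 40 g.
- mandarin2_center (a point): Centre of mandarin 3 of 3: a hard orange ball 42 mm across, about 40 g.
- tamper: Bystander: coffee tamper, steel foot 58 mm, wooden handle, 94 mm high, stands between box and tray. Origin: centre of the underside.
- cup: Bystander: white mug, 84 mm across, 62 mm high. Origin: centre of the underside.
- tumbler: Bystander: glass tumbler 72 mm across, 95 mm high. Origin: centre of the underside.
- pitcher: Bystander: steel milk pitcher 92 mm across, 105 mm high. Origin: centre of the underside.
- crank_grinder: Bystander: black hand grinder 56 mm across with a crank, 200 mm high. Origin: centre of the underside.
- portafilter: Bystander: portafilter lying flat, head 68 mm, handle to -x, 220 mm long over all. Origin: under the head's centre.
- sugar_jar: Bystander: amber glass jar 72 mm across, 120 mm high. Origin: centre of the underside.
Not all that is in view belongs to the job. What is shaped like the basket but green or purple is not meant.

How it is judged:
By the outcome, as a careful person would: the job done as asked, in the order asked, and still so for the second after the job is handed in, with the robot touching nothing.
It also fails if it takes over 72 s, if anything falls off the work surface, if the arm or the gripper's body presses on something with over 40 N, if the wrist force passes 120 N, or if a joint passes its speed limit or range.

## Working session

There is one attempt and no reset: what is moved stays moved. The work goes in short steps, Python scripts to look and compute and a tool call to move; the robot and the scene stay as the last step left them, time stands still between calls to the robot, and variables do not carry over. Pictures are saved under pics/ and viewed, about 8 in all and at most 12, crops included, and the job is handed in when it is done.

Besides the shell and the picture viewer there is one more tool, called by a JSON object that holds its "op" and its "data". arm_command: Moves the arm, as the interface text tells. Its arguments: {"type":"object","properties":{"motion":{"type":"array","items":{"type":"array","items":{"type":"array","items":{"type":"number"}}}}},"required":["motion"]}

```bash
mkdir -p pics
cat > h.py <<'E'
import numpy as np, cv2
from rig import r
from scipy.spatial.transform import Rotation as R
def cap(n):
    p,d=r.capture(n); i=r.camera_info(n); return p,d,np.array(i["mtx"]),np.array(i["world_from_camera"])
def pts(d,K,T):
    v,u=np.mgrid[:d.shape[0],:d.shape[1]]
    x=(u-K[0,2])/K[0,0]*d; y=(v-K[1,2])/K[1,1]*d
    P=np.stack([x,-y,-d],-1)@T[:3,:3].T+T[:3,3]; P[d==0]=np.nan; return P
def save(n,p,c=None,s=1):
    if c: p=p[c[0]:c[1],c[2]:c[3]]
    cv2.imwrite("pics/"+n,cv2.resize(p[...,::-1],None,fx=s,fy=s))
E
python3 - <<'E'
from h import *
for n in("top","side"):
    p,d,K,T=cap(n); save(n+"0.png",p); np.savez(n+"0",p=p,d=d,P=pts(d,K,T)); print(n,K,T.round(3),r.camera_info(n).keys())
print(r.get_obs())
a=[cv2.imread(f"pics/{n}0.png") for n in("top","side")]
E
```

```text
top [[543.613932     0.         271.7263075 ]
 [  0.         543.613932   207.73274106]
 [  0.           0.           1.        ]] [[ 0.011  0.987 -0.163  0.249]
 [-1.     0.011 -0.004 -0.028]
 [-0.002  0.163  0.987  1.851]
 [ 0.     0.     0.     1.   ]] dict_keys(['mtx', 'world_from_camera'])
side [[431.68322925   0.         275.31310132]
 [  0.         431.68322925 212.62303839]
 [  0.           0.           1.        ]] [[-7.910e-01  4.830e-01 -3.750e-01  6.700e-02]
 [-6.110e-01 -6.260e-01  4.850e-01  5.680e-01]
 [-1.000e-03  6.130e-01  7.900e-01  1.029e+00]
 [ 0.000e+00  0.000e+00  0.000e+00  1.000e+00]] dict_keys(['mtx', 'world_from_camera'])
{'clock': 0.1, 'q': array([-1.13704307e+00,  4.23788911e-01,  1.63059261e+00, -1.73296866e-05,
        1.08863288e+00, -1.89810373e-02]), 'joint_velocities': array([-0.00077739, -0.0014909 , -0.00138096,  0.00157284,  0.00066695,
       -0.00165869]), 'effort': array([-2.64710936e-03, -5.45618570e+01, -2.74324179e+01,  6.44029467e-02,
        1.87463744e-02, -3.81529048e-05]), 'eef_pos': array([ 0.27322134, -0.56158832,  0.24397237]), 'ee_rot': array([-3.14017087e+00, -1.16447962e-05,  4.52742329e-01]), 'ft_force': array([ 0.6922793 ,  0.3146052 , -0.07208109]), 'torque': array([-0.02188701,  0.00820266, -0.0463916 ]), 'opening': 0.0881169971624661}
```

View pics/top0.png

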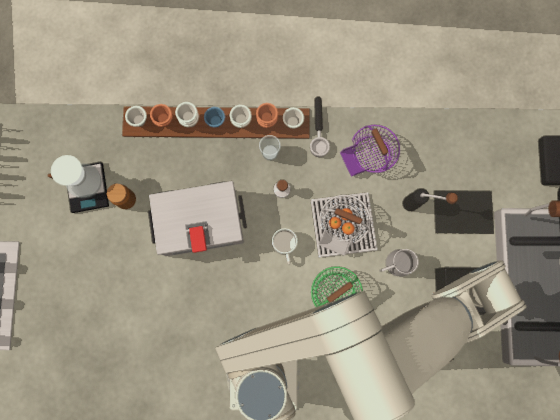

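View pics/side0.png

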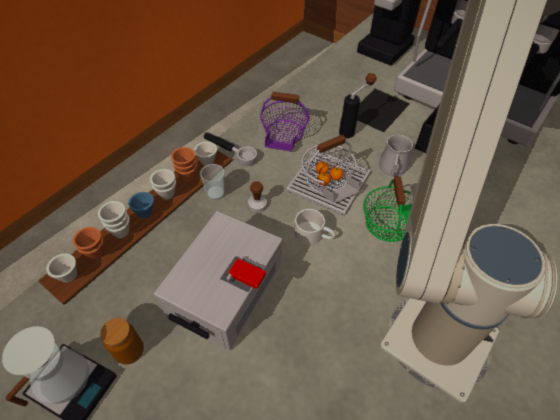

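The steel basket with oranges is at top pixel (345,222) on the slatted tray. The decoys are green at (335,292) and purple at (375,150). The box lid is at (197,218) and the red paddle at (198,238). Next I'll measure and take a close crop.

Run:
```python
from h import *
z=np.load("top0.npz"); p,P=z["p"],z["P"]; s=np.load("side0.npz")
def rect(m,P,nm):
    q=P[m][:,:2].astype(np.float32); (c,w,a)=cv2.minAreaRect(q); print(nm,m.sum(),np.round(c,4),np.round(w,4),round(a,1),"z",np.nanpercentile(P[m][:,2],[5,50,95]).round(3))
X,Y,Z=P[...,0],P[...,1],P[...,2]
sub=np.zeros(Z.shape,bool); sub[170:265,140:255]=1
lid=sub&(abs(Z-.137)<.008); lid=cv2.erode(cv2.morphologyEx(lid.astype(np.uint8),cv2.MORPH_OPEN,np.ones((5,5))),None,iterations=0)>0
rect(lid,P,"lid")
for nm,d in(("top",z),("side",s)):
    p=d["p"];P=d["P"];h=cv2.cvtColor(p,cv2.COLOR_RGB2HSV); v,u=np.mgrid[:420,:560]
    reg=(u>300)&(u<385)&(v>185)&(v<265) if nm=="top" else (u>285)&(u<375)&(v>130)&(v<215)
    red=((h[...,0]<4)|(h[...,0]>176))&(h[...,1]>200)&(h[...,2]>120); rect(red&(P[...,2]>.14),P,nm+" red")
    org=reg&(h[...,0]>7)&(h[...,0]<16)&(h[...,1]>200)&(h[...,2]>150); rect(org,P,nm+" orange")
    br=reg&(P[...,2]>.14)&(P[...,2]<.2); rect(br,P,nm+" handle")
    n,l,st,c=cv2.connectedComponentsWithStats(org.astype(np.uint8)); print(c[1:][st[1:,4]>15].round(0), [np.nanmedian(P[l==i],0).round(3) for i in range(1,n) if st[i,4]>15])
    tr=reg&(abs(P[...,2]-.016)<.005); rect(tr,P,nm+" tray")
a=cv2.resize(z["p"][180:265,290:400],(528,408)); b=cv2.resize(s["p"][125:215,280:390],(528,432))
cv2.imwrite("pics/crop.png",np.vstack([a,b])[:840,:,::-1].copy()[::1])
cv2.imwrite("pics/crop.png",cv2.resize(np.hstack([a[:408],b[:408]])[...,::-1],(800,310)))
```

```text
lid 3037 [0.5014 0.2232] [0.1949 0.2723] 10.5 z [0.13  0.136 0.142]
top red 0 [0. 0.] [0. 0.] 0.0 z nan
top orange 0 [0. 0.] [0. 0.] 0.0 z nan
top handle 228 [ 0.5076 -0.2553] [0.1267 0.0229] 67.5 z [0.15  0.174 0.181]
[] []
top tray 1181 [ 0.4986 -0.2596] [0.2578 0.2776] 2.2 z [0.011 0.015 0.02 ]
side red 619 [0.427  0.2122] [0.0775 0.0448] 12.2 z [0.152 0.163 0.166]
side orange 160 [ 0.4968 -0.2596] [0.0722 0.0748] 38.8 z [0.043 0.054 0.062]
side handle 301 [ 0.5025 -0.2581] [0.1337 0.0218] 67.6 z [0.148 0.174 0.181]
[[318. 166.]
 [323. 169.]
 [336. 174.]
 [327. 178.]] [array([ 0.538, -0.258,  0.054]), array([ 0.516, -0.261,  0.054]), array([ 0.475, -0.266,  0.051]), array([ 0.486, -0.231,  0.056])]
side tray 1499 [ 0.5261 -0.3012] [0.2652 0.366 ] 37.9 z [0.012 0.016 0.02 ]
  return np.nanmean(a, axis, out=out, keepdims=keepdims)
```

View pics/crop.png

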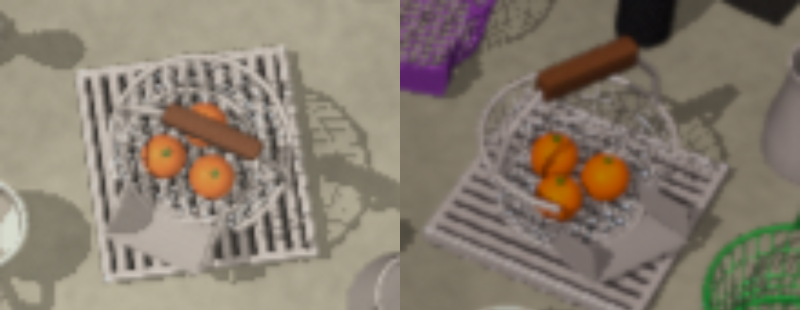

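The crop confirms the choice: a steel basket on its tray holding 3 oranges, handle yaw about 67.5°, with the spout facing the robot. Lid, paddle and handle sizes and heights match the description. I'll write a target-to-shift helper next.

```bash
cat >> h.py <<'E'
D=np.deg2rad
def rot(psi,a,k): # heading psi, lean a (tool points toward heading), spin k
    return R.from_euler('z',D(psi))*R.from_euler('y',-D(a))*R.from_euler('z',D(k))*R.from_euler('x',np.pi)
def go(*tg):
    o=r.get_obs(); p=np.array(o["eef_pos"]); R0=R.from_euler('xyz',o["ee_rot"])
    print("t",round(o["clock"],2),"p",p.round(4),"q",np.round(o["q"],2),"F",np.round(o["ft_force"],1),"op",round(o["opening"],4))
    for x,Rt in tg:
        print((R0.inv().apply(np.array(x)-p)).round(4).tolist(), np.rad2deg((R0.inv()*Rt).as_rotvec()).round(1).tolist())
BC=np.array([.5010,.2240]); PSI=11.
def box(bx,by,z): 
    c,s=np.cos(D(PSI)),np.sin(D(PSI)); return [BC[0]+c*bx-s*by,BC[1]+s*bx+c*by,z]
E
python3 - <<'E'
from h import *
for f in("top0","side0"):
    z=np.load(f+".npz");P=z["P"]
    m=(abs(P[...,2]-.016)<.004)&(P[...,0]>.36)&(P[...,0]<.64)&(P[...,1]<-.12)&(P[...,1]>-.4)
    m=cv2.morphologyEx(m.astype(np.uint8),cv2.MORPH_CLOSE,np.ones((3,3)))
    n,l,st,c=cv2.connectedComponentsWithStats(m); i=1+st[1:,4].argmax()
    q=P[l==i][:,:2]; q=q[np.isfinite(q).all(1)]; print(cv2.minAreaRect(q.astype(np.float32)))
    h=(P[...,2]>.168)&(P[...,2]<.19)&(P[...,0]>.4)&(P[...,0]<.62)&(P[...,1]<-.18)&(P[...,1]>-.34)
    print("handle",cv2.minAreaRect(P[h][:,:2].astype(np.float32)))
print(box(-.1,0,0))
g=box(-.1,-.0,.0)[:2]
go(([.45,-.25,.30],rot(11,0,110)),([*g,.25],rot(11,0,180)))
E
```

```text
((0.5003318190574646, -0.26477569341659546), (0.216288223862648, 0.20082928240299225), 7.346235752105713)
handle ((0.505267322063446, -0.25926584005355835), (0.08899800479412079, 0.021487977355718613), 67.39094543457031)
((0.4970349669456482, -0.26515573263168335), (0.20287109911441803, 0.2037976235151291), 7.879677772521973)
handle ((0.502269983291626, -0.25860804319381714), (0.09089360386133194, 0.02184143289923668), 67.55582427978516)
[np.float64(0.4028372816552336), np.float64(0.20491910046234552), 0]
t 0.1 p [ 0.2732 -0.5616  0.244 ] q [-1.14  0.42  1.63 -0.    1.09 -0.02] F [ 0.7  0.3 -0.1] op 0.0881
[0.2953, -0.2029, -0.0557] [-0.1, -0.1, -95.1]
[0.4519, -0.6326, -0.0051] [-0.0, -0.1, -165.1]
```

{"op": "arm_command", "data": {"motion": [[[0.03,-0.02,-0.02,0,0,-8,0.0878],[0.07,-0.05,-0.04,0,0,-16,0.0878],[0.11,-0.075,-0.056,0,0,-24,0.0878],[0.15,-0.1,-0.056,0,0,-32,0.0878],[0.19,-0.13,-0.056,0,0,-40,0.0878],[0.225,-0.155,-0.056,0,0,-48,0.0878],[0.26,-0.18,-0.056,0,0,-56,0.0878],[0.29,-0.2,-0.056,0,0,-64,0.0878],[0.305,-0.23,-0.056,0,0,-72,0.0878],[0.32,-0.265,-0.056,0,0,-80,0.0878]]]}}

```text
clock: 1.1
eef_pos: [0.4454, -0.182, 0.3]
ee_rot: [-3.141, -0.002, 1.855]
ft_force: [0.3, -0.1, 0.2]
opening: 0.0883
```

Run:
```python
from h import *
g=box(-.1,0,0)[:2]
go(([.45,.0,.28],rot(11,0,150)),([*g,.21],rot(11,0,180)))
```

```text
t 1.1 p [ 0.4454 -0.182   0.3   ] q [-0.41  0.14  1.88  0.    1.12 -0.7 ] F [ 0.3 -0.1  0.2] op 0.0883
[0.1734, 0.0555, 0.0203] [0.0, -0.1, -54.7]
[0.3832, 0.0677, 0.0906] [0.0, -0.1, -84.7]
```

{"op": "arm_command", "data": {"motion": [[[0.045,0.015,0.0,0,0,-8.5,0.0878],[0.09,0.03,0.01,0,0,-17,0.0878],[0.135,0.045,0.015,0,0,-25.5,0.0878],[0.175,0.055,0.02,0,0,-34,0.0878],[0.22,0.06,0.03,0,0,-42.5,0.0878],[0.26,0.064,0.045,0,0,-51,0.0878],[0.3,0.066,0.06,0,0,-59.5,0.0878],[0.34,0.068,0.07,0,0,-68,0.0878],[0.383,0.068,0.08,0,0,-76.5,0.0878],[0.383,0.068,0.09,0,0,-84.7,0.0878]]]}}

```text
clock: 2.1
eef_pos: [0.4019, 0.2085, 0.2101]
ee_rot: [3.139, -0.001, -2.939]
ft_force: [-0.1, -0.1, -0.1]
opening: 0.0876
```

Run:
```python
from h import *
g=box(-.1,0,0)[:2]
go(([*g,.163],rot(11,0,180)))
for n in("top",):
    p,d,K,T=cap(n); save("a.png",p,(170,300,120,300),4)
```

```text
t 2.1 p [0.4019 0.2085 0.2101] q [ 0.45  0.22  2.03  0.    0.89 -1.32] F [-0.1 -0.1 -0.1] op 0.0876
[-0.0002, -0.0038, 0.0471] [0.1, -0.0, 0.6]
```

View pics/a.png

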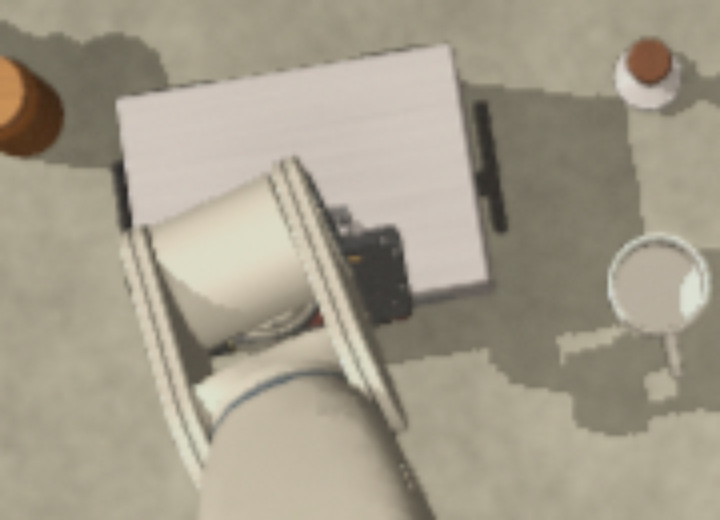

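The top view is blocked by the arm, but the gripper is clearly over the paddle end, so I'm going down to pinch.

{"op": "arm_command", "data": {"motion": [[[0,-0.002,0.02,0,0,0.6,0.0878],[0,-0.002,0.04,0,0,0.6,0.0878],[0,-0.002,0.047,0,0,0.6,0.0878],[0,-0.002,0.047,0,0,0.6,0.03],[0,-0.002,0.047,0,0,0.6,0.03],[0,-0.002,0.047,0,0,0.6,0.03],[0,-0.002,0.047,0,0,0.6,0.03],[0,-0.002,0.047,0,0,0.6,0.03]]]}}

```text
clock: 2.95
eef_pos: [0.402, 0.2047, 0.1622]
ee_rot: [3.14, -0.002, -2.943]
ft_force: [-0.5, -0.4, -0.8]
opening: 0.0516
```

Run:
```python
from h import *
o=r.get_obs(); p=np.array(o["eef_pos"])
# lift paddle about its pivot by b, then lid by th: tool rotates b+th (here tilt), all in box frame
c,s=np.cos(D(PSI)),np.sin(D(PSI)); ex=np.array([c,s,0]); 
dx=(p[:2]-BC)@ex[:2]; print("box x",dx)
def pose(b,th,tilt):
    v=np.array([dx+.041,p[2]-.151]); cb,sb=np.cos(b),np.sin(b)
    v=np.array([cb*v[0]+sb*v[1],-sb*v[0]+cb*v[1]])+[-.041-.098,.151-.115]
    cb,sb=np.cos(th),np.sin(th); v=np.array([cb*v[0]+sb*v[1],-sb*v[0]+cb*v[1]])
    d=v+[.098,.115]-[dx,p[2]]
    return p+ex*d[0]+[0,0,d[1]],rot(PSI,np.rad2deg(tilt),180)
go(*[pose(b,th,b+th) for b,th in((.2,0),(.4,0),(.55,0),(.6,0),(.55,.07),(.45,.17),(.35,.27),(.2,.42),(.05,.57),(0,.62))])
```

```text
box x -0.10087679225097837
t 2.95 p [0.402  0.2047 0.1622] q [ 0.44  0.3   2.06  0.    0.78 -1.33] F [-0.5 -0.4 -0.8] op 0.0516
[-0.0034, -0.0, -0.0117] [0.1, -11.6, 0.4]
[-0.009, -0.0, -0.0225] [0.1, -23.0, 0.4]
[-0.0146, -0.0001, -0.0297] [0.2, -31.6, 0.3]
[-0.0167, -0.0001, -0.0319] [0.2, -34.5, 0.3]
[-0.0204, -0.0001, -0.0424] [0.2, -35.6, 0.3]
[-0.0256, -0.0001, -0.0558] [0.2, -35.6, 0.3]
[-0.0321, -0.0001, -0.0685] [0.2, -35.6, 0.3]
[-0.0442, -0.0002, -0.0864] [0.2, -35.6, 0.3]
[-0.0588, -0.0003, -0.1022] [0.2, -35.6, 0.3]
[-0.0642, -0.0003, -0.1069] [0.2, -35.6, 0.3]
```

{"op": "arm_command", "data": {"motion": [[[0,0,0,0,0,0,0.03],[0,0,0,0,0,0,0.03],[0,0,0,0,0,0,0.03],[-0.001,0,-0.006,0,-6,0,0.03],[-0.003,0,-0.0117,0,-11.6,0,0.03],[-0.006,0,-0.017,0,-17.3,0,0.03],[-0.009,0,-0.0225,0,-23,0,0.03],[-0.012,0,-0.027,0,-28,0,0.03],[-0.0167,0,-0.032,0,-34.5,0,0.03],[-0.0167,0,-0.032,0,-34.5,0,0.03]]]}}

```text
clock: 3.95
eef_pos: [0.4172, 0.2071, 0.192]
ee_rot: [-3.136, 0.559, -2.943]
ft_force: [-12.7, 16.9, -2.3]
opening: 0.0436
```

```bash
cat >> h.py <<'E'
def lidpose(p,dt,tilt,k=180):
    ex=np.array([np.cos(D(PSI)),np.sin(D(PSI)),0]); dx=(p[:2]-BC)@ex[:2]
    v=np.array([dx-.098,p[2]-.115]); c,s=np.cos(dt),np.sin(dt); w=np.array([c*v[0]+s*v[1],-s*v[0]+c*v[1]])-v
    return p+ex*w[0]+[0,0,w[1]],rot(PSI,tilt,k)
E
python3 - <<'E'
from h import *
o=r.get_obs(); p=np.array(o["eef_pos"]); print(o["ee_rot"])
go(*[lidpose(p,t,np.rad2deg(.6)+e) for t,e in((.07,0),(.17,0),(.27,0),(.37,0),(.47,0),(.57,0),(.62,3),(.7,8))])
E
```

```text
[-3.13629647  0.55928946 -2.94306286]
t 3.95 p [0.4172 0.2071 0.192 ] q [ 0.55  0.16  2.33 -1.01  0.22 -0.27] F [-12.7  16.9  -2.3] op 0.0436
[-0.0117, -0.0001, -0.0076] [-0.1, -2.3, 0.3]
[-0.0292, -0.0002, -0.0171] [-0.1, -2.3, 0.3]
[-0.0475, -0.0003, -0.0247] [-0.1, -2.3, 0.3]
[-0.0666, -0.0004, -0.0305] [-0.1, -2.3, 0.3]
[-0.0861, -0.0005, -0.0343] [-0.1, -2.3, 0.3]
[-0.1059, -0.0007, -0.0362] [-0.1, -2.3, 0.3]
[-0.1158, -0.0007, -0.0364] [-0.1, -5.3, 0.3]
[-0.1317, -0.0008, -0.0356] [-0.1, -10.3, 0.3]
```

{"op": "arm_command", "data": {"motion": [[[-0.006,0,-0.004,0,0,0,0.03],[-0.0117,0,-0.0076,0,0,0,0.03],[-0.02,0,-0.0125,0,0,0,0.03],[-0.029,0,-0.017,0,0,0,0.03],[-0.038,0,-0.021,0,0,0,0.03],[-0.0475,0,-0.0247,0,0,0,0.03],[-0.057,0,-0.028,0,0,0,0.03],[-0.0666,0,-0.0305,0,0,0,0.03],[-0.076,0,-0.033,0,0,0,0.03],[-0.086,0,-0.0343,0,0,0,0.03]]]}}

```text
clock: 4.95
eef_pos: [0.4691, 0.2175, 0.2654]
ee_rot: [-3.136, 0.555, -2.943]
ft_force: [-3.8, 8.5, -7.1]
opening: 0.0413
```

Run:
```python
from h import *
o=r.get_obs(); p=np.array(o["eef_pos"]); print(o["ee_rot"])
t0=32
go(*[lidpose(p,t,t0+e) for t,e in((.1,3),(.2,8),(.3,14),(.4,20),(.5,25))])
p,d,K,T=cap("side"); save("b.png",p,(130,400,120,440),2)
```

```text
[-3.13569206  0.5551781  -2.94320458]
t 4.95 p [0.4691 0.2175 0.2654] q [ 0.5   0.08  2.17 -0.44  0.4  -0.9 ] F [-3.8  8.5 -7.1] op 0.0413
[-0.0198, -0.0001, -0.0022] [-0.1, -3.2, 0.3]
[-0.0397, -0.0002, -0.0024] [-0.1, -8.2, 0.3]
[-0.0595, -0.0003, -0.0006] [-0.1, -14.2, 0.3]
[-0.0791, -0.0004, 0.0032] [-0.1, -20.2, 0.3]
[-0.0981, -0.0005, 0.0089] [-0.1, -25.2, 0.3]
```

View pics/b.png

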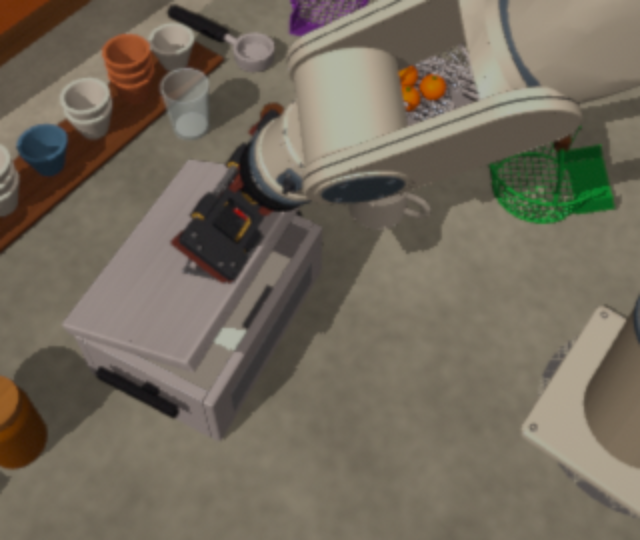

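The lid is rising to about 28° with the paddle still held. I'll continue.

{"op": "arm_command", "data": {"motion": [[[-0.01,0,-0.001,0,-1.5,0,0.03],[-0.02,0,-0.002,0,-3,0,0.03],[-0.03,0,-0.0025,0,-5,0,0.03],[-0.04,0,-0.0024,0,-6.5,0,0.03],[-0.05,0,-0.002,0,-8,0,0.03],[-0.06,0,-0.0005,0,-9.5,0,0.03],[-0.07,0,0.001,0,-11,0,0.03],[-0.079,0,0.003,0,-12.5,0,0.03],[-0.089,0,0.006,0,-14,0,0.03],[-0.098,0,0.009,0,-15,0,0.03]]]}}

```text
clock: 6.0
eef_pos: [0.5575, 0.2358, 0.3114]
ee_rot: [-3.134, 0.821, -2.939]
ft_force: [0.4, -0.3, 0.3]
opening: 0.03
```

Run:
```python
from h import *
o=r.get_obs(); p=np.array(o["eef_pos"]); print(o["ee_rot"])
go(*[lidpose(p,t,45+e) for t,e in((.1,2),(.2,5),(.3,10),(.4,15),(.5,20))])
```

```text
[-3.13431063  0.82146069 -2.93925516]
t 6.0 p [0.5575 0.2358 0.3114] q [ 0.48  0.13  2.12 -1.15  0.23 -0.24] F [ 0.4 -0.3  0.3] op 0.03
[-0.0157, -0.0001, 0.0124] [0.0, 0.1, 0.4]
[-0.0301, -0.0002, 0.0264] [0.0, -2.9, 0.4]
[-0.043, -0.0003, 0.0417] [0.0, -7.9, 0.4]
[-0.0544, -0.0004, 0.0582] [0.1, -12.9, 0.4]
[-0.064, -0.0005, 0.0758] [0.1, -17.9, 0.4]
```

The paddle slipped out of the grip: the opening reads 0.030 and the force is zero. I'll check where the lid stands.

Run:
```python
from h import *
p,d,K,T=cap("side"); save("c.png",p,(130,400,120,440),2)
P=pts(d,K,T); ex=np.array([np.cos(D(PSI)),np.sin(D(PSI))]); ey=np.array([-ex[1],ex[0]])
bx=(P[...,:2]-BC)@ex; by=(P[...,:2]-BC)@ey
hh=cv2.cvtColor(p,cv2.COLOR_RGB2HSV)
m=(by>.06)&(by<.13)&(bx<.13)&(bx>-.12)&(P[...,2]>.125)&(P[...,2]<.4)
x=bx[m];z=P[...,2][m]; 
for lo in np.arange(-.12,.12,.03):
    k=(x>=lo)&(x<lo+.03)
    if k.sum()>5: print(lo.round(2),k.sum(),np.percentile(z[k],[5,50,95]).round(3))
```

```text
-0.09 379 [0.195 0.207 0.211]
-0.06 450 [0.193 0.201 0.365]
-0.03 762 [0.182 0.367 0.396]
0.0 433 [0.169 0.176 0.397]
0.03 298 [0.156 0.162 0.168]
0.06 273 [0.143 0.15  0.155]
0.09 128 [0.137 0.14  0.143]
```

View pics/c.png

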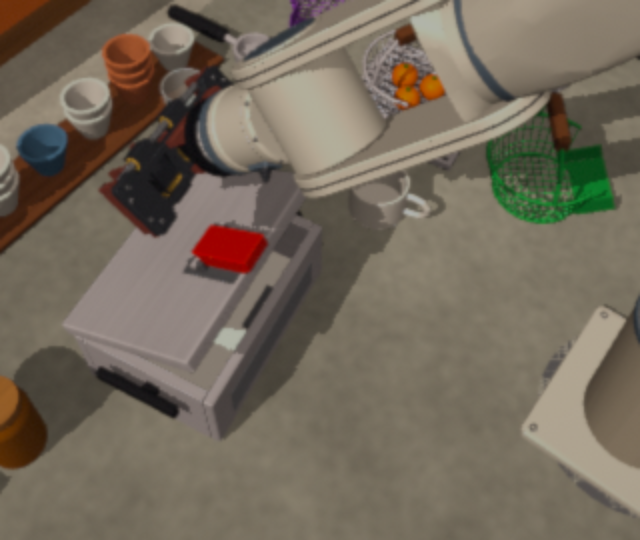

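The lid rests at about 24° and the paddle is flat. I'll now push it up from below the front edge, beside the paddle, with closed fingers.

```bash
cat >> h.py <<'E'
def push(th,a,by,psi,back=0,dz=0):
    a_=D(a); t=np.array([np.sin(a_),-np.cos(a_)]); m=np.array([np.cos(a_),np.sin(a_)])
    u=np.array([-np.cos(th),np.sin(th)]); H=np.array([.098,.115])
    x=H+.196*u-.010*m-.012*t if th+a_<np.pi/2 else H+.186*u-.010*m-.022*t
    return box(x[0]-back,by,x[1]+dz),rot(psi,a,180)
E
python3 - <<'E'
from h import *
go((box(-.04,-.02,.40),rot(16,35,180)),(box(-.11,-.05,.33),rot(20,25,180)),push(.42,25,-.05,20,.022,.05),push(.42,25,-.05,20,.022,-.005))
E
```

```text
t 6.05 p [0.5585 0.236  0.3117] q [ 0.48  0.13  2.12 -1.15  0.23 -0.24] F [-0.2  0.5  0.4] op 0.0301
[0.0026, -0.0208, -0.1324] [-3.3, 12.1, -3.4]
[0.1018, -0.0501, -0.1361] [-5.4, 22.1, -6.9]
[0.1641, -0.0497, -0.088] [-5.4, 22.1, -6.9]
[0.2044, -0.0495, -0.0505] [-5.4, 22.1, -6.9]
```

{"op": "arm_command", "data": {"motion": [[[0.001,-0.007,-0.045,-1,4,-1,0],[0.002,-0.014,-0.09,-2,8,-2,0],[0.0026,-0.021,-0.132,-3.3,12,-3.4,0],[0.04,-0.03,-0.134,-4,16,-5,0],[0.075,-0.04,-0.135,-5,20,-6,0],[0.1018,-0.05,-0.136,-5.4,22,-6.9,0],[0.135,-0.05,-0.112,-5.4,22,-6.9,0],[0.164,-0.05,-0.088,-5.4,22,-6.9,0],[0.164,-0.05,-0.088,-5.4,22,-6.9,0]]]}}

```text
clock: 6.95
eef_pos: [0.3904, 0.1504, 0.2465]
ee_rot: [3.141, 0.426, -2.793]
ft_force: [-1.1, -0.2, 0.0]
opening: 0.0008
```

Run:
```python
from h import *
go(push(.42,25,-.05,20,.022,-.005),push(.42,25,-.05,20,.0,-.005),push(.5,25,-.05,20,.0),push(.6,25,-.05,20,.0))
```

```text
t 6.95 p [0.3904 0.1504 0.2465] q [ 0.33 -0.05  2.3   0.01  0.46 -1.6 ] F [-1.1 -0.2  0. ] op 0.0008
[0.0156, 0.0003, 0.0478] [0.0, -0.6, -0.0]
[-0.0042, -0.0032, 0.0568] [0.0, -0.6, -0.0]
[-0.0184, -0.0042, 0.0423] [0.0, -0.6, -0.0]
[-0.0345, -0.0058, 0.0313] [0.0, -0.6, -0.0]
```

{"op": "arm_command", "data": {"motion": [[[0.008,0,0.024,0,0,0,0],[0.0156,0,0.048,0,0,0,0],[0.0156,0,0.048,0,0,0,0],[0.005,-0.002,0.053,0,0,0,0],[-0.004,-0.003,0.057,0,0,0,0],[-0.009,-0.0035,0.052,0,0,0,0],[-0.014,-0.004,0.047,0,0,0,0],[-0.0185,-0.004,0.042,0,0,0,0],[-0.027,-0.005,0.037,0,0,0,0],[-0.0345,-0.006,0.031,0,0,0,0]]]}}

```text
clock: 7.95
eef_pos: [0.4344, 0.16, 0.2336]
ee_rot: [3.141, 0.426, -2.793]
ft_force: [-1.7, 0.4, -4.0]
opening: 0.0004
```

```bash
cat >> h.py <<'E'
def lidang():
    p,d,K,T=cap("side"); P=pts(d,K,T); ex=np.array([np.cos(D(PSI)),np.sin(D(PSI))]); ey=np.array([-ex[1],ex[0]])
    bx=(P[...,:2]-BC)@ex-.098; by=(P[...,:2]-BC)@ey; z=P[...,2]-.115
    m=(by>.1)&(by<.134)&(bx>-.22)&(bx<.1)&(z>.03)&(np.hypot(bx,z)<.205)&(np.hypot(bx,z)>.1)
    a=np.rad2deg(np.arctan2(z[m],-bx[m])); print("lid pts",m.sum(),"ang pct",np.percentile(a,[5,25,50,75,95]).round(1),"(outer face reads ~6-12 high)")
    return p
E
python3 - <<'E'
from h import *
lidang(); go(*[push(t,25,-.05,20) for t in(.7,.8,.9,1.0,1.1)])
E
```

```text
lid pts 525 ang pct [37.3 41.6 43.  44.9 47.6] (outer face reads ~6-12 high)
t 8.0 p [0.4359 0.1604 0.2352] q [ 0.32  0.05  2.24  0.03  0.42 -1.63] F [-5.5 -0.8  1.1] op 0.0003
[-0.0142, -0.0016, -0.0074] [0.0, -0.4, -0.0]
[-0.0322, -0.0036, -0.015] [0.0, -0.4, -0.0]
[-0.0508, -0.0059, -0.0207] [0.0, -0.4, -0.0]
[-0.0699, -0.0084, -0.0245] [0.0, -0.4, -0.0]
[-0.0892, -0.0111, -0.0264] [0.0, -0.4, -0.0]
```

The push works; the lid is at about 34°. I'll continue.

{"op": "arm_command", "data": {"motion": [[[-0.007,-0.001,-0.004,0,0,0,0],[-0.014,-0.0016,-0.0074,0,0,0,0],[-0.023,-0.003,-0.011,0,0,0,0],[-0.032,-0.0036,-0.015,0,0,0,0],[-0.041,-0.005,-0.018,0,0,0,0],[-0.051,-0.006,-0.0207,0,0,0,0],[-0.06,-0.007,-0.0225,0,0,0,0],[-0.07,-0.0085,-0.0245,0,0,0,0],[-0.08,-0.01,-0.0255,0,0,0,0],[-0.089,-0.011,-0.0264,0,0,0,0]]]}}

```text
clock: 9.0
eef_pos: [0.5063, 0.1741, 0.2967]
ee_rot: [3.141, 0.43, -2.793]
ft_force: [-2.5, -2.0, -2.8]
opening: 0.0006
```

Run:
```python
from h import *
lidang(); go(*[push(t,25,-.05,18) for t in(1.2,1.3,1.4,1.5,1.6,1.68)])
```

```text
lid pts 302 ang pct [61.1 63.3 65.5 68.1 70.2] (outer face reads ~6-12 high)
t 9.05 p [0.5077 0.1746 0.2977] q [ 0.3   0.07  2.04  0.04  0.6  -1.65] F [ 0.3 -0.7 -1. ] op 0.0004
[-0.0162, -0.0025, 0.0004] [0.9, -0.2, 1.8]
[-0.0344, -0.0053, 0.0024] [0.9, -0.2, 1.8]
[-0.0524, -0.0081, 0.0062] [0.9, -0.2, 1.8]
[-0.0699, -0.011, 0.0118] [0.9, -0.2, 1.8]
[-0.0867, -0.0139, 0.0191] [0.9, -0.2, 1.8]
[-0.0996, -0.0162, 0.0262] [0.9, -0.2, 1.8]
```

{"op": "arm_command", "data": {"motion": [[[-0.008,-0.001,0.0,0,0,0,0],[-0.0162,-0.0025,0.0004,0,0,0,0],[-0.025,-0.004,0.001,0,0,0,0],[-0.0344,-0.005,0.0024,0,0,0,0],[-0.043,-0.007,0.004,0,0,0,0],[-0.0524,-0.008,0.006,0,0,0,0],[-0.061,-0.0095,0.009,0,0,0,0],[-0.07,-0.011,0.012,0,0,0,0],[-0.087,-0.014,0.019,0,0,0,0],[-0.1,-0.016,0.026,0,0,0,0]]]}}

```text
clock: 10.05
eef_pos: [0.6103, 0.1945, 0.3164]
ee_rot: [3.141, 0.433, -2.793]
ft_force: [-2.3, -1.5, -1.8]
opening: 0.0005
```

Run:
```python
from h import *
lidang(); 
B=np.array([.5037,-.259])
go(push(1.68,25,-.05,18),push(1.6,25,-.05,18,.12,.08),([*B,.30],rot(67.5,0,0)))
```

```text
lid pts 697 ang pct [ 92.3  94.1  97.2  97.8 101.5] (outer face reads ~6-12 high)
t 10.1 p [0.6122 0.1949 0.3165] q [ 0.28  0.22  1.81  0.05  0.68 -1.67] F [ 0.8  0.  -0.4] op 0.0001
[0.0038, 0.0003, -0.0007] [0.8, -0.1, 1.8]
[0.0904, 0.0214, -0.1303] [0.8, -0.1, 1.8]
[0.24, -0.3896, -0.0934] [28.7, 12.6, 129.9]
```

The lid stands at about 95°. I'll retreat and go to the basket handle.

```bash
cat >> h.py <<'E'
from scipy.spatial.transform import Slerp
def path(a,b,n): # poses between a and b (excl a)
    s=Slerp([0,1],R.concatenate([a[1],b[1]])); return [((1-f)*np.array(a[0])+f*np.array(b[0]),s(f)) for f in np.arange(1,n+1)/n]
def cur(): o=r.get_obs(); return np.array(o["eef_pos"]),R.from_euler('xyz',o["ee_rot"])
E
python3 - <<'E'
from h import *
w0=push(1.6,25,-.05,18,.13,.08)
yaw=lambda y:rot(y,0,0)
go(*path(cur(),w0,4),*path(w0,([.48,-.08,.36],yaw(120)),11)[:6])
E
```

```text
t 10.1 p [0.6122 0.1949 0.3165] q [ 0.28  0.22  1.81  0.05  0.68 -1.67] F [ 0.8  0.  -0.4] op 0.0001
[0.0248, 0.0057, -0.0336] [0.2, -0.0, 0.4]
[0.0497, 0.0115, -0.0672] [0.4, -0.0, 0.9]
[0.0745, 0.0172, -0.1009] [0.6, -0.1, 1.3]
[0.0994, 0.0229, -0.1345] [0.8, -0.1, 1.8]
[0.1066, 0.0015, -0.1342] [2.4, 1.8, 8.8]
[0.1139, -0.02, -0.1339] [3.9, 3.7, 15.7]
[0.1212, -0.0415, -0.1336] [5.4, 5.6, 22.7]
[0.1285, -0.0629, -0.1334] [6.9, 7.5, 29.7]
[0.1358, -0.0844, -0.1331] [8.4, 9.3, 36.7]
[0.1431, -0.1059, -0.1328] [9.9, 11.2, 43.7]
```

{"op": "arm_command", "data": {"motion": [[[0.025,0.006,-0.034,0,0,0,0.03],[0.05,0.012,-0.067,0,0,1,0.05],[0.075,0.017,-0.1,0.5,0,1,0.0878],[0.099,0.023,-0.134,1,0,2,0.0878],[0.107,0.0,-0.134,2.4,2,9,0.0878],[0.114,-0.02,-0.134,4,4,16,0.0878],[0.121,-0.042,-0.134,5.4,6,23,0.0878],[0.128,-0.063,-0.133,7,7.5,30,0.0878],[0.136,-0.084,-0.133,8.4,9,37,0.0878],[0.143,-0.106,-0.133,10,11,44,0.0878]]]}}

```text
clock: 11.1
eef_pos: [0.4744, 0.0312, 0.3775]
ee_rot: [3.061, 0.2, 2.686]
ft_force: [0.4, 0.4, 0.8]
opening: 0.0772
```

Run:
```python
from h import *
go(*path(cur(),([.504,-.259,.27],rot(67.5,0,0)),10))
```

```text
t 11.1 p [0.4744 0.0312 0.3775] q [ 0.06 -0.05  1.92 -0.03  1.06 -1.05] F [0.4 0.4 0.8] op 0.0772
[-0.013, -0.0258, 0.0116] [1.2, 0.6, 8.7]
[-0.0259, -0.0516, 0.0231] [2.5, 1.1, 17.3]
[-0.0389, -0.0773, 0.0347] [3.7, 1.7, 26.0]
[-0.0519, -0.1031, 0.0462] [4.9, 2.3, 34.6]
[-0.0649, -0.1289, 0.0578] [6.2, 2.9, 43.3]
[-0.0778, -0.1547, 0.0693] [7.4, 3.4, 51.9]
[-0.0908, -0.1805, 0.0809] [8.7, 4.0, 60.6]
[-0.1038, -0.2063, 0.0924] [9.9, 4.6, 69.2]
[-0.1168, -0.232, 0.104] [11.1, 5.1, 77.9]
[-0.1297, -0.2578, 0.1155] [12.4, 5.7, 86.5]
```

{"op": "arm_command", "data": {"motion": [[[-0.013,-0.026,0.005,1,0.6,8.5,0.0878],[-0.026,-0.052,0.011,2.5,1,17,0.0878],[-0.039,-0.077,0.02,3.7,1.7,25.5,0.0878],[-0.052,-0.103,0.03,5,2.3,34,0.0878],[-0.065,-0.129,0.045,6,3,42.5,0.0878],[-0.078,-0.155,0.06,7.4,3.4,51,0.0878],[-0.091,-0.18,0.075,8.7,4,59.5,0.0878],[-0.104,-0.206,0.09,10,4.6,68,0.0878],[-0.117,-0.232,0.104,11,5,76.5,0.0878],[-0.13,-0.258,0.1155,12.4,5.7,85,0.0878]]]}}

```text
clock: 12.1
eef_pos: [0.5049, -0.2607, 0.2696]
ee_rot: [3.14, 0.004, 1.205]
ft_force: [-0.0, 0.2, 0.8]
opening: 0.0876
```

Run:
```python
from h import *
go(([.5037,-.259,.169],rot(67.5,0,0)))
```

```text
t 12.1 p [ 0.5049 -0.2607  0.2696] q [-0.5   0.31  1.74 -0.    1.09 -0.13] F [-0.   0.2  0.8] op 0.0876
[0.0016, -0.002, 0.1006] [0.1, 0.2, 1.6]
```

{"op": "arm_command", "data": {"motion": [[[0.001,-0.002,0.03,0,0,1.6,0.0878],[0.0016,-0.002,0.06,0,0,1.6,0.0878],[0.0016,-0.002,0.09,0,0,1.6,0.0878],[0.0016,-0.002,0.1,0,0,1.6,0.07],[0.0016,-0.002,0.1,0,0,1.6,0.04],[0.0016,-0.002,0.1,0,0,1.6,0.01],[0.0016,-0.002,0.1,0,0,1.6,0.005],[0.0016,-0.002,0.1,0,0,1.6,0.005],[0.0016,-0.002,0.1,0,0,1.6,0.005],[0.0016,-0.002,0.1,0,0,1.6,0.005]]]}}

```text
clock: 13.1
eef_pos: [0.504, -0.259, 0.1702]
ee_rot: [3.138, 0.004, 1.178]
ft_force: [0.1, -0.8, 0.2]
opening: 0.0357
```

{"op": "arm_command", "data": {"motion": [[[0,0,0,0,0,0,0.005],[0,0,0,0,0,0,0.005],[0,0,0,0,0,0,0.005],[0,0,-0.01,0,0,0,0.005],[0,0,-0.02,0,0,0,0.005]]]}}

```text
clock: 13.6
eef_pos: [0.5031, -0.2585, 0.19]
ee_rot: [3.141, 0.003, 1.178]
ft_force: [0.5, 0.3, -3.3]
opening: 0.0201
```

Run:
```python
from h import *
go()
print(np.rad2deg(cur()[1].as_euler('xyz')))
p,d,K,T=cap("side"); save("d.png",p,(90,320,150,470),2)
```

```text
t 13.6 p [ 0.5031 -0.2585  0.19  ] q [-0.49  0.41  1.8  -0.    0.93 -0.1 ] F [ 0.5  0.3 -3.3] op 0.0201
[179.96974513   0.19559515  67.47024509]
```

View pics/d.png

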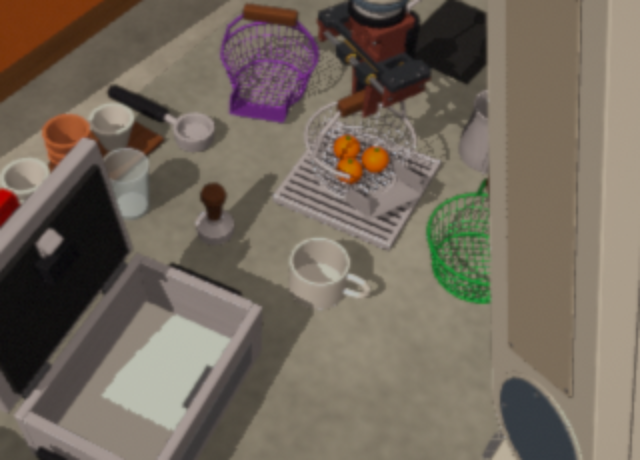

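The basket is held with its three oranges, and the lid is open with the box empty. I'll pour along the box's long axis (spout toward +y) to stay clear of the lid. First I'll check wrist feasibility with a fitted orientation model.

```bash
cat >> h.py <<'E'
def pour(phi,by,zl,bx=0.0):
    c,s=np.cos(D(phi)),np.sin(D(phi)); return box(bx,by-.103*c+.134*s,zl+.134*c+.103*s),rot(PSI-90,phi,90)
E
python3 - <<'E'
from h import *
import itertools
from scipy.optimize import least_squares
data=[([.48,.13,2.12,-1.15,.23,-.24],[-3.134,.821,-2.939]),([.5,.08,2.17,-.44,.4,-.9],[-3.136,.555,-2.943]),([-1.137,.423,1.63,0,1.089,-.019],[-3.14,0,.4527])]
def fk(q,s4,s6,off): return R.from_euler('ZYZYZ',[q[0],q[1]+q[2],s4*q[3],q[4],s6*q[5]+off])
for s4,s6,off in itertools.product((1,-1),(1,-1),(np.pi/2,-np.pi/2)):
    e=[(fk(q,s4,s6,off).inv()*R.from_euler('xyz',w)).magnitude() for q,w in data]
    if max(e)<.2: print(s4,s6,off,e); S=(s4,s6,off)
for q1,q23 in((.2,2.0),(.3,2.15),(.1,2.2)):
  for phi in(0,20,45):
    Rt=rot(PSI-90,phi,90)
    f=lambda v:(fk([q1,q23,0,*v],*S).inv()*Rt).as_rotvec()
    for g in((0,1,1.5),(-.8,1,1.5),(.8,1,1.5)):
        b=least_squares(f,g); print(q1,q23,phi,b.x.round(2),b.cost.round(4))
go(pour(0,-.15,.17),pour(0,-.01,.15),pour(48,0,.09))
E
```

```text
Traceback (most recent call last):
  File "scipy/spatial/transform/_rotation.pyx", line 1413, in scipy.spatial.transform._rotation.Rotation.from_euler
ValueError: Expected axis specification to be a non-empty string of upto 3 characters, got ZYZYZ
```

Run:
```python
from h import *
import itertools
from scipy.optimize import least_squares
data=[([.48,.13,2.12,-1.15,.23,-.24],[-3.134,.821,-2.939]),([.5,.08,2.17,-.44,.4,-.9],[-3.136,.555,-2.943]),([-1.137,.423,1.63,0,1.089,-.019],[-3.14,0,.4527])]
def fk(q,s4,s6,off): return R.from_euler('ZYZ',[q[0],q[1]+q[2],s4*q[3]])*R.from_euler('YZ',[q[4],s6*q[5]+off])
for s4,s6,off in itertools.product((1,-1),(1,-1),(np.pi/2,-np.pi/2)):
    e=[(fk(q,s4,s6,off).inv()*R.from_euler('xyz',w)).magnitude() for q,w in data]
    if max(e)<.2: print(s4,s6,off,e); S=(s4,s6,off)
for q1,q23 in((.2,2.0),(.3,2.15),(.1,2.2)):
  for phi in(0,20,45):
    Rt=rot(PSI-90,phi,90)
    f=lambda v:(fk([q1,q23,0,*v],*S).inv()*Rt).as_rotvec()
    b=min((least_squares(f,g) for g in((0,1,1.5),(-.8,1,1.5),(.8,1,1.5))),key=lambda b:b.cost); print(q1,q23,phi,b.x.round(2),b.cost.round(4))
go(pour(0,-.15,.17),pour(0,-.01,.15),pour(48,0,.09))
```

```text
1 1 1.5707963267948966 [0.004223935577511756, 0.008190648573427424, 0.001189312813742901]
0.2 2.0 0 [0.   1.14 1.58] 0.0
0.2 2.0 20 [-0.38  1.17  1.73] 0.0
0.2 2.0 45 [-0.83  1.28  1.89] 0.0
0.3 2.15 0 [-0.    0.99  1.68] 0.0
0.3 2.15 20 [-0.4   1.07  1.89] 0.0
0.3 2.15 45 [-0.84  1.24  2.07] 0.0
0.1 2.2 0 [-0.    0.94  1.48] 0.0
0.1 2.2 20 [-0.43  0.95  1.73] 0.0
0.1 2.2 45 [-0.92  1.08  2.  ] 0.0
t 13.65 p [ 0.5042 -0.2591  0.1921] q [-0.49  0.4   1.8  -0.    0.93 -0.1 ] F [ 0.5 -0.7 -2.1] op 0.0197
[0.2337, -0.0479, -0.113] [0.3, 0.1, 56.5]
[0.3505, -0.1253, -0.0938] [0.3, 0.1, 56.5]
[0.4703, -0.2047, -0.0667] [-43.6, -23.5, 53.0]
```

Run:
```python
from h import *
c=cur(); up=(c[0]+[0,0,.13],c[1]); t=pour(0,-.15,.17)
go(*path(c,up,4),*path(up,t,10)[:6])
```

```text
t 13.65 p [ 0.5042 -0.2591  0.1921] q [-0.49  0.4   1.8  -0.    0.93 -0.1 ] F [ 0.5 -0.7 -2.1] op 0.0197
[-0.0001, 0.0001, -0.0325] [0.0, 0.0, 0.0]
[-0.0002, 0.0003, -0.065] [0.0, 0.0, 0.0]
[-0.0004, 0.0004, -0.0975] [0.0, 0.0, 0.0]
[-0.0005, 0.0005, -0.13] [0.0, 0.0, 0.0]
[0.0229, -0.0043, -0.1283] [0.0, 0.0, 5.6]
[0.0463, -0.0092, -0.1266] [0.1, 0.0, 11.3]
[0.0698, -0.014, -0.1249] [0.1, 0.0, 16.9]
[0.0932, -0.0188, -0.1232] [0.1, 0.0, 22.6]
[0.1166, -0.0237, -0.1215] [0.2, 0.0, 28.2]
[0.14, -0.0285, -0.1198] [0.2, 0.0, 33.9]
```

{"op": "arm_command", "data": {"motion": [[[0,0,-0.02,0,0,0,0.005],[0,0,-0.05,0,0,0,0.005],[0,0,-0.085,0,0,0,0.005],[0,0,-0.115,0,0,0,0.005],[0.015,-0.003,-0.128,0,0,4,0.005],[0.035,-0.007,-0.128,0,0,9,0.005],[0.06,-0.012,-0.126,0,0,15,0.005],[0.085,-0.017,-0.124,0,0,21,0.005],[0.11,-0.022,-0.122,0,0,27,0.005],[0.135,-0.027,-0.12,0,0,33,0.005]]]}}

```text
clock: 14.65
eef_pos: [0.5304, -0.1224, 0.3116]
ee_rot: [3.136, 0.001, 0.597]
ft_force: [-0.2, 0.3, -3.8]
opening: 0.02
```

Run:
```python
from h import *
c=cur(); t=pour(0,-.15,.17); t2=pour(0,-.01,.15)
go(*path(c,t,5),*path(t,t2,5))
```

```text
t 14.65 p [ 0.5304 -0.1224  0.3116] q [-0.25  0.23  1.75 -0.    1.16  0.73] F [-0.2  0.3 -3.8] op 0.02
[0.0142, -0.0141, 0.0014] [0.1, 0.0, 4.6]
[0.0283, -0.0282, 0.0029] [0.1, 0.0, 9.3]
[0.0425, -0.0423, 0.0043] [0.2, 0.0, 13.9]
[0.0566, -0.0564, 0.0057] [0.2, 0.0, 18.6]
[0.0708, -0.0705, 0.0071] [0.3, 0.0, 23.2]
[0.0818, -0.0962, 0.011] [0.3, 0.0, 23.2]
[0.0928, -0.122, 0.0148] [0.3, 0.0, 23.2]
[0.1039, -0.1477, 0.0187] [0.3, 0.0, 23.2]
[0.1149, -0.1735, 0.0226] [0.3, 0.0, 23.2]
[0.126, -0.1992, 0.0264] [0.3, 0.0, 23.2]
```

{"op": "arm_command", "data": {"motion": [[[0.018,-0.018,0.0,0,0,4.6,0.005],[0.036,-0.036,0.001,0,0,9.3,0.005],[0.054,-0.054,0.003,0,0,14,0.005],[0.071,-0.07,0.005,0,0,18.6,0.005],[0.084,-0.097,0.007,0,0,23.2,0.005],[0.096,-0.127,0.01,0,0,23.2,0.005],[0.107,-0.155,0.015,0,0,23.2,0.005],[0.116,-0.177,0.02,0,0,23.2,0.005],[0.122,-0.191,0.024,0,0,23.2,0.005],[0.126,-0.199,0.026,0,0,23.2,0.005]]]}}

```text
clock: 15.65
eef_pos: [0.5222, 0.1138, 0.2842]
ee_rot: [3.136, -0.0, 0.193]
ft_force: [-0.2, -0.1, -3.6]
opening: 0.0197
```

Run:
```python
from h import *
go(*[pour(f,-.01,z) for f,z in((5,.143),(10,.135),(15,.128),(20,.12),(25,.112),(30,.105),(34,.1),(38,.095),(41,.092),(44,.09))])
p,d,K,T=cap("side"); save("e.png",p,(130,400,80,440),2)
```

```text
t 15.65 p [0.5222 0.1138 0.2842] q [ 0.2   0.24  1.79 -0.01  1.1   1.58] F [-0.2 -0.1 -3.6] op 0.0197
[0.0003, -0.0113, -0.0013] [-4.7, -0.0, 0.1]
[0.0003, -0.024, -0.0008] [-9.7, -0.0, 0.1]
[0.0003, -0.0374, -0.0001] [-14.7, -0.0, 0.1]
[0.0003, -0.0513, 0.0028] [-19.7, -0.0, 0.1]
[0.0003, -0.0655, 0.0069] [-24.7, -0.0, 0.1]
[0.0003, -0.0801, 0.0112] [-29.7, -0.0, 0.1]
[0.0004, -0.0918, 0.015] [-33.7, -0.0, 0.1]
[0.0004, -0.1036, 0.0196] [-37.7, -0.0, 0.1]
[0.0004, -0.1125, 0.0229] [-40.7, -0.0, 0.1]
[0.0004, -0.1213, 0.0256] [-43.7, -0.1, 0.1]
```

View pics/e.png

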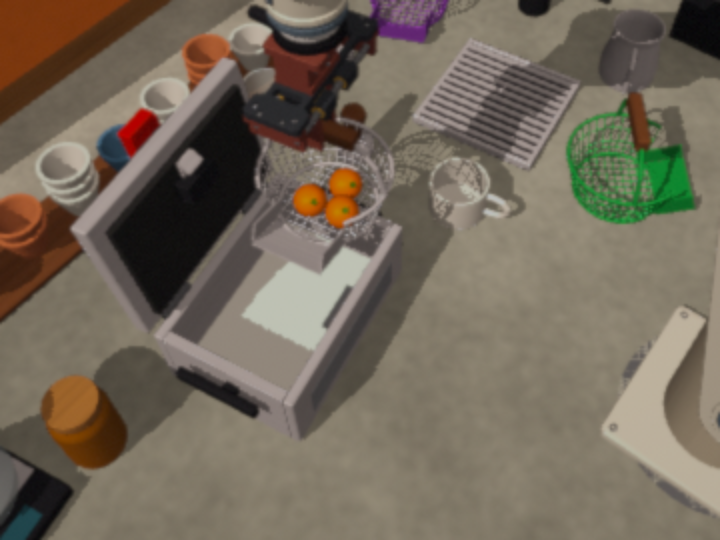

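Spout is over the box with the oranges inside, clear of the lid. Tipping now.

{"op": "arm_command", "data": {"motion": [[[0,-0.006,-0.001,-2.3,0,0,0.005],[0,-0.0113,-0.001,-4.7,0,0,0.005],[0,-0.0175,-0.001,-7.2,0,0,0.005],[0,-0.024,-0.0008,-9.7,0,0,0.005],[0,-0.031,-0.0005,-12.2,0,0,0.005],[0,-0.0374,0,-14.7,0,0,0.005],[0,-0.044,0.0015,-17.2,0,0,0.005],[0,-0.0513,0.003,-19.7,0,0,0.005],[0,-0.0585,0.005,-22.2,0,0,0.005],[0,-0.0655,0.007,-24.7,0,0,0.005]]]}}

```text
clock: 16.7
eef_pos: [0.5102, 0.1783, 0.2769]
ee_rot: [2.705, -0.001, 0.192]
ft_force: [0.2, -0.1, -3.9]
opening: 0.0198
```

Run:
```python
from h import *
go(*[pour(f,-.01,z) for f,z in((30,.105),(34,.1),(38,.095),(42,.09),(46,.088))])
```

```text
t 16.7 p [0.5102 0.1783 0.2769] q [ 0.53  0.34  1.75 -0.44  1.24  2.09] F [ 0.2 -0.1 -3.9] op 0.0198
[-0.0004, -0.0149, -0.0021] [-5.0, -0.1, -0.0]
[-0.0004, -0.0272, -0.0036] [-9.0, -0.1, -0.0]
[-0.0004, -0.0398, -0.0043] [-13.0, -0.1, -0.0]
[-0.0004, -0.0528, -0.0043] [-17.0, -0.1, -0.0]
[-0.0004, -0.0649, -0.0063] [-21.0, -0.1, -0.0]
```

```bash
cat >> h.py <<'E'
from scipy.optimize import least_squares
def fk(q23,q): return R.from_euler('ZYZ',[q[0],q23,q[1]])*R.from_euler('YZ',[q[2],q[3]+np.pi/2])
def wrist(p,Rt,q23=2.05):
    w=np.array(p)-.261*Rt.as_matrix()[:,2]; q1=np.arctan2(w[1],w[0])
    b=least_squares(lambda v:(fk(q23,[q1,*v]).inv()*Rt).as_rotvec(),(-.5,1.2,2)); return np.r_[q1,b.x].round(2)
def pour2(phi,by,zl,dpsi,bx=0.):
    c,s=np.cos(D(phi)),np.sin(D(phi)); f=-.103*c+.134*s; a=D(dpsi) # spout dir = +y turned by dpsi
    return box(bx-f*np.sin(a),by+f*np.cos(a),zl+.134*c+.103*s),rot(PSI-90+dpsi,phi,90)
E
python3 - <<'E'
from h import *
print(wrist(*cur(),2.09))
for f,d in((42,0),(46,0),(46,10),(46,20),(46,30)): print(f,d,wrist(*pour2(f,-.02,.09,d)))
go(*[pour2(f,-.015,z,d) for f,z,d in((27,.107,5),(30,.105,10),(34,.1,15),(38,.095,20),(42,.09,20),(46,.088,20))])
E
```

```text
[ 0.53 -0.44  1.24  2.09]
42 0 [ 0.69 -0.63  1.51  2.25]
46 0 [ 0.73 -0.67  1.58  2.27]
46 10 [ 0.75 -0.73  1.49  2.17]
46 20 [ 0.77 -0.79  1.4   2.07]
46 30 [ 0.78 -0.84  1.29  1.97]
t 16.7 p [0.5102 0.1783 0.2769] q [ 0.53  0.34  1.75 -0.44  1.24  2.09] F [ 0.2 -0.1 -3.9] op 0.0198
[0.0023, -0.0023, 0.0031] [-2.0, 2.1, -4.5]
[0.0035, -0.0107, -0.0001] [-5.0, 4.6, -8.9]
[0.0023, -0.023, -0.0016] [-8.9, 7.3, -13.1]
[-0.0008, -0.0352, -0.0022] [-12.8, 10.4, -17.1]
[-0.0049, -0.0476, -0.0019] [-16.8, 11.0, -16.8]
[-0.0089, -0.059, -0.0035] [-20.7, 11.6, -16.4]
```

The model matches the joints: 46° needs q6 of about 2.27, which is within range. I'll keep tipping straight.

{"op": "arm_command", "data": {"motion": [[[0,-0.0075,-0.001,-2.5,0,0,0.005],[0,-0.015,-0.002,-5,0,0,0.005],[0,-0.021,-0.003,-7,0,0,0.005],[0,-0.027,-0.0036,-9,0,0,0.005],[0,-0.033,-0.004,-11,0,0,0.005],[0,-0.04,-0.0043,-13,0,0,0.005],[0,-0.046,-0.0043,-15,0,0,0.005],[0,-0.053,-0.0043,-17,0,0,0.005],[0,-0.053,-0.0043,-17,0,0,0.005],[0,-0.053,-0.0043,-17,0,0,0.005]]]}}

```text
clock: 17.7
eef_pos: [0.5006, 0.2276, 0.258]
ee_rot: [2.408, -0.001, 0.193]
ft_force: [0.8, -0.9, -2.7]
opening: 0.0198
```

Run:
```python
from h import *
go(*[pour(f,-.01,z) for f,z in((42,.09),(46,.088),(48,.088))])
p,d,K,T=cap("side"); save("f.png",p,(130,400,80,440),2)
```

```text
t 17.7 p [0.5006 0.2276 0.258 ] q [ 0.71  0.49  1.68 -0.63  1.43  2.33] F [ 0.8 -0.9 -2.7] op 0.0198
[-0.0003, 0.0007, -0.0] [0.0, -0.0, 0.0]
[-0.0003, -0.0103, -0.0054] [-4.0, -0.0, 0.0]
[-0.0003, -0.0152, -0.0086] [-6.0, -0.0, 0.0]
```

View pics/f.png

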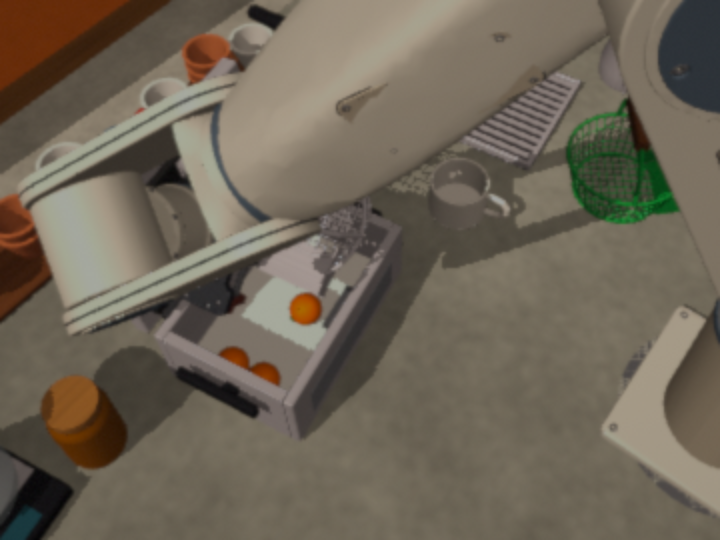

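All three mandarins are in the box, at crop pixels (306,308), (234,357) and (264,375). I'll un-tip while rising and carry the basket back.

Run:
```python
from h import *
go(*[pour(f,b,z) for f,b,z in((37,-.01,.1),(31,-.01,.115),(25,-.01,.13),(19,-.01,.14),(13,-.015,.155),(7,-.02,.165),(0,-.04,.17),(0,-.07,.17),(0,-.11,.175),(0,-.15,.175))])
```

```text
t 17.75 p [0.5008 0.2273 0.2584] q [ 0.71  0.49  1.68 -0.63  1.43  2.33] F [ 0.8 -0.2 -3.3] op 0.0203
[-0.0004, 0.0182, 0.0021] [5.0, -0.1, -0.0]
[-0.0004, 0.0406, 0.0036] [11.0, -0.1, -0.0]
[-0.0004, 0.0616, 0.0063] [17.0, -0.1, -0.0]
[-0.0004, 0.0778, 0.0138] [23.0, -0.1, -0.0]
[-0.0004, 0.0995, 0.0218] [29.0, -0.1, -0.0]
[-0.0004, 0.116, 0.0343] [35.0, -0.1, -0.0]
[-0.0004, 0.1392, 0.064] [42.0, -0.1, -0.0]
[-0.0004, 0.1615, 0.0841] [42.0, -0.1, -0.0]
[-0.0004, 0.1946, 0.1072] [42.0, -0.1, -0.0]
[-0.0004, 0.2243, 0.134] [42.0, -0.1, -0.0]
```

{"op": "arm_command", "data": {"motion": [[[0,0.018,0.002,5,0,0,0.005],[0,0.0405,0.0036,11,0,0,0.005],[0,0.0615,0.006,17,0,0,0.005],[0,0.078,0.014,23,0,0,0.005],[0,0.0995,0.022,29,0,0,0.005],[0,0.116,0.034,35,0,0,0.005],[0,0.139,0.064,42,0,0,0.005],[0,0.1615,0.084,42,0,0,0.005],[0,0.1945,0.107,42,0,0,0.005],[0,0.224,0.134,42,0,0,0.005]]]}}

```text
clock: 18.75
eef_pos: [0.5494, -0.0267, 0.31]
ee_rot: [3.14, -0.002, 0.191]
ft_force: [-0.2, 0.4, -4.0]
opening: 0.0197
```

Run:
```python
from h import *
go(*path(cur(),([.4985,-.2645,.26],rot(67.5,0,0)),10))
```

```text
t 18.75 p [ 0.5494 -0.0267  0.31  ] q [-0.07  0.24  1.73 -0.    1.16  1.31] F [-0.2  0.4 -4. ] op 0.0197
[-0.0095, 0.0224, 0.005] [0.0, -0.0, -5.7]
[-0.0191, 0.0447, 0.01] [0.0, -0.0, -11.3]
[-0.0286, 0.0671, 0.015] [0.0, -0.0, -17.0]
[-0.0381, 0.0895, 0.0201] [0.1, -0.0, -22.6]
[-0.0476, 0.1118, 0.0251] [0.1, -0.0, -28.3]
[-0.0572, 0.1342, 0.0301] [0.1, -0.0, -33.9]
[-0.0667, 0.1566, 0.0351] [0.1, -0.0, -39.6]
[-0.0762, 0.179, 0.0401] [0.1, -0.0, -45.2]
[-0.0858, 0.2013, 0.0451] [0.1, -0.0, -50.9]
[-0.0953, 0.2237, 0.0501] [0.1, -0.1, -56.5]
```

{"op": "arm_command", "data": {"motion": [[[-0.0095,0.022,0.0,0,0,-5.7,0.005],[-0.019,0.045,0.0,0,0,-11.3,0.005],[-0.0286,0.067,0.003,0,0,-17,0.005],[-0.038,0.0895,0.01,0,0,-22.6,0.005],[-0.0476,0.112,0.02,0,0,-28.3,0.005],[-0.057,0.134,0.028,0,0,-34,0.005],[-0.0667,0.157,0.035,0,0,-39.6,0.005],[-0.076,0.179,0.04,0,0,-45.2,0.005],[-0.086,0.201,0.045,0,0,-51,0.005],[-0.0953,0.2237,0.05,0,0,-56.5,0.005]]]}}

```text
clock: 19.75
eef_pos: [0.4972, -0.2659, 0.2604]
ee_rot: [3.14, 0.001, 1.181]
ft_force: [-0.8, -0.1, -3.2]
opening: 0.02
```

Run:
```python
from h import *
go(([.4985,-.2645,.171],rot(67.5,0,0)))
```

```text
t 19.75 p [ 0.4972 -0.2659  0.2604] q [-0.51  0.31  1.75 -0.    1.07 -0.12] F [-0.8 -0.1 -3.2] op 0.02
[0.0019, 0.0005, 0.0894] [0.1, 0.1, 0.2]
```

{"op": "arm_command", "data": {"motion": [[[0.002,0.0005,0.03,0,0,0,0.005],[0.002,0.0005,0.055,0,0,0,0.005],[0.002,0.0005,0.072,0,0,0,0.005],[0.002,0.0005,0.082,0,0,0,0.005],[0.002,0.0005,0.087,0,0,0,0.005],[0.002,0.0005,0.0895,0,0,0,0.005],[0.002,0.0005,0.0895,0,0,0,0.005]]]}}

```text
clock: 20.45
eef_pos: [0.4988, -0.2646, 0.1714]
ee_rot: [3.139, 0.001, 1.181]
ft_force: [-0.1, 1.1, -3.0]
opening: 0.0198
```

```bash
python3 -c "
from h import *
go()"
```

```text
t 20.45 p [ 0.4988 -0.2646  0.1714] q [-0.51  0.43  1.82 -0.    0.89 -0.12] F [-0.1  1.1 -3. ] op 0.0198
```

Not quite in contact yet (Fz is still about the basket's weight). I'll lower another 1.5 mm, open, then rise.

{"op": "arm_command", "data": {"motion": [[[0,0,0.001,0,0,0,0.005],[0,0,0.0015,0,0,0,0.01],[0,0,0.0015,0,0,0,0.03],[0,0,0.0015,0,0,0,0.05],[0,0,0.0015,0,0,0,0.06],[0,0,0.0015,0,0,0,0.06],[0,0,-0.02,0,0,0,0.06],[0,0,-0.06,0,0,0,0.06],[0,0,-0.1,0,0,0,0.06],[0,0,-0.14,0,0,0,0.06]]]}}

```text
clock: 21.45
eef_pos: [0.4983, -0.2641, 0.3129]
ee_rot: [3.139, 0.001, 1.181]
ft_force: [0.6, 0.5, -0.2]
opening: 0.0597
```

Run:
```python
from h import *
p,d,K,T=cap("side"); P=pts(d,K,T); X,Y,Z=P[...,0],P[...,1],P[...,2]
h=(Z>.168)&(Z<.19)&(X>.4)&(X<.62)&(Y<-.18)&(Y>-.34); print("handle",h.sum(),cv2.minAreaRect(P[h][:,:2].astype(np.float32)),np.median(Z[h]))
save("g.png",p,(90,400,80,440),2)
lidang()
# standing lid: push from behind/top; lid front edge now at top
go()
```

```text
handle 200 ((0.497331440448761, -0.2645038962364197), (0.09001511335372925, 0.022803058847784996), 67.9377212524414) 0.17710282068246158
lid pts 705 ang pct [ 93.1  94.8  97.9  98.4 102.1] (outer face reads ~6-12 high)
t 21.55 p [ 0.5011 -0.2656  0.3175] q [-0.51  0.25  1.7  -0.    1.18 -0.12] F [-0.1  0.   0.3] op 0.0597
```

View pics/g.png

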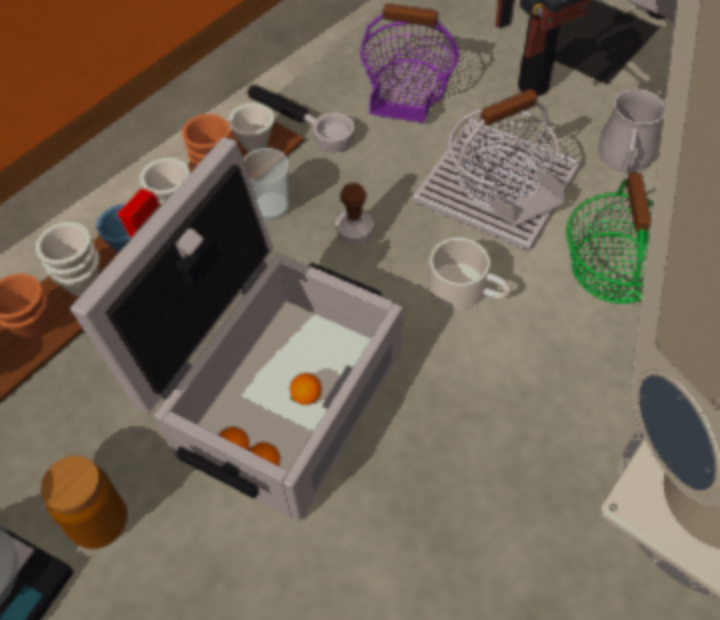

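The basket is upright and centred: handle at (0.497,−0.2645) against tray centre (0.4985,−0.2645). The three oranges lie in the box and the bystanders look undisturbed. Next I'll close the lid by pulling it from behind its top edge, beside the paddle.

```bash
cat >> h.py <<'E'
def shut(th,r_=.178,by=-.06,back=0,dz=0):
    C=np.array([.098,.115])+r_*np.array([-np.cos(th),np.sin(th)])+.022*np.array([np.sin(th),np.cos(th)])
    return box(C[0]+.010+back,by,C[1]+.022+dz),rot(PSI,0,0)
E
python3 - <<'E'
from h import *
c=cur(); t=(box(.19,-.06,.41),rot(PSI,0,0))
m=(np.array([.55,-.12,.41]),rot(45,0,0)); 
go(*path(c,m,4),*path(m,t,7)[:6]); print(t[0],shut(1.68,back=.02)[0])
E
```

```text
t 21.55 p [ 0.5011 -0.2656  0.3175] q [-0.51  0.25  1.7  -0.    1.18 -0.12] F [-0.1  0.   0.3] op 0.0597
[0.0383, -0.0022, -0.0233] [0.2, -0.0, 5.7]
[0.0765, -0.0044, -0.0465] [0.4, -0.0, 11.3]
[0.1148, -0.0066, -0.0698] [0.6, -0.0, 17.0]
[0.1531, -0.0089, -0.0931] [0.8, -0.0, 22.7]
[0.2036, -0.0066, -0.0932] [0.8, -0.0, 27.6]
[0.2542, -0.0043, -0.0933] [0.8, -0.1, 32.4]
[0.3047, -0.0021, -0.0934] [0.8, -0.1, 37.3]
[0.3553, 0.0002, -0.0935] [0.8, -0.1, 42.1]
[0.4058, 0.0025, -0.0936] [0.8, -0.2, 47.0]
[0.4564, 0.0047, -0.0937] [0.8, -0.2, 51.8]
[np.float64(0.6989577045776489), np.float64(0.20135607811468365), 0.41] [np.float64(0.678607191274383), np.float64(0.19740033904768356), np.float64(0.31154198144198036)]
```

{"op": "arm_command", "data": {"motion": [[[0.038,-0.002,-0.023,0,0,5.7,0.03],[0.0765,-0.004,-0.0465,0,0,11.3,0],[0.115,-0.007,-0.07,0.5,0,17,0],[0.153,-0.009,-0.093,0.8,0,22.7,0],[0.2,-0.007,-0.093,0.8,0,27.6,0],[0.25,-0.004,-0.093,0.8,0,32.4,0],[0.3,-0.002,-0.0935,0.8,0,37.3,0],[0.35,0,-0.0935,0.8,0,42,0],[0.4,0.0025,-0.0935,0.8,0,47,0],[0.45,0.005,-0.0935,0.8,0,52,0]]]}}

```text
clock: 22.55
eef_pos: [0.6758, 0.1512, 0.4088]
ee_rot: [-3.14, -0.002, 0.27]
ft_force: [0.9, -1.4, -0.1]
opening: 0.0007
```

Run:
```python
from h import *
go((box(.19,-.06,.41),rot(PSI,0,0)),shut(1.68,back=.025),shut(1.68,back=.004),shut(1.5))
```

```text
t 22.55 p [0.6758 0.1512 0.4088] q [0.2  0.4  1.29 0.   1.45 1.5 ] F [ 0.9 -1.4 -0.1] op 0.0007
[0.0357, -0.0421, -0.001] [-0.1, -0.1, 4.5]
[0.0199, -0.0432, 0.0974] [-0.1, -0.1, 4.5]
[-0.0011, -0.0448, 0.0974] [-0.1, -0.1, 4.5]
[-0.0368, -0.0476, 0.0928] [-0.1, -0.1, 4.5]
```

{"op": "arm_command", "data": {"motion": [[[0.025,-0.025,0,0,0,3,0],[0.0357,-0.042,0,0,0,4.5,0],[0.03,-0.043,0.04,0,0,4.5,0],[0.022,-0.043,0.08,0,0,4.5,0],[0.02,-0.043,0.0975,0,0,4.5,0],[0.02,-0.043,0.0975,0,0,4.5,0],[0.009,-0.044,0.0975,0,0,4.5,0],[-0.001,-0.045,0.0975,0,0,4.5,0]]]}}

```text
clock: 23.35
eef_pos: [0.6634, 0.1946, 0.313]
ee_rot: [-3.139, -0.005, 0.192]
ft_force: [3.8, 0.9, 3.3]
opening: 0.0003
```

Run:
```python
from h import *
go(*[shut(t) for t in(1.6,1.5,1.4,1.3,1.2,1.1,1.0,.9,.8,.7)])
```

```text
t 23.35 p [0.6634 0.1946 0.313 ] q [0.27 0.46 1.41 0.   1.27 1.65] F [3.8 0.9 3.3] op 0.0003
[-0.0186, 0.0001, -0.0013] [-0.1, -0.3, -0.0]
[-0.0364, 0.0001, -0.0033] [-0.1, -0.3, -0.0]
[-0.0544, 0.0001, -0.0034] [-0.1, -0.3, -0.0]
[-0.0722, 0.0001, -0.0017] [-0.1, -0.3, -0.0]
[-0.0898, 0.0002, 0.0017] [-0.1, -0.3, -0.0]
[-0.107, 0.0002, 0.0069] [-0.1, -0.3, -0.0]
[-0.1235, 0.0002, 0.0138] [-0.1, -0.3, -0.0]
[-0.1393, 0.0002, 0.0222] [-0.1, -0.3, -0.0]
[-0.1542, 0.0002, 0.0323] [-0.1, -0.3, -0.0]
[-0.168, 0.0003, 0.0437] [-0.1, -0.3, -0.0]
```

{"op": "arm_command", "data": {"motion": [[[-0.0186,0,-0.001,0,0,0,0],[-0.0364,0,-0.003,0,0,0,0],[-0.0544,0,-0.0034,0,0,0,0],[-0.0722,0,-0.0017,0,0,0,0],[-0.09,0,0.0017,0,0,0,0],[-0.107,0,0.007,0,0,0,0],[-0.1235,0,0.014,0,0,0,0],[-0.139,0,0.022,0,0,0,0],[-0.154,0,0.032,0,0,0,0],[-0.168,0,0.0437,0,0,0,0]]]}}

```text
clock: 24.35
eef_pos: [0.4987, 0.1629, 0.2706]
ee_rot: [-3.138, -0.01, 0.192]
ft_force: [0.7, 0.2, 0.8]
opening: 0.0005
```

Run:
```python
from h import *
lidang(); go(*[shut(t) for t in(.6,.5,.4,.3,.22,.16,.12,.08,.05)])
```

```text
lid pts 468 ang pct [42.2 46.1 48.  50.1 52.7] (outer face reads ~6-12 high)
t 24.4 p [0.4956 0.1621 0.2682] q [0.29 0.24 1.84 0.   1.06 1.67] F [-2.9 -0.5 -1.5] op 0.0007
[-0.0094, 0.0003, 0.0125] [-0.1, -0.3, -0.0]
[-0.0206, 0.0003, 0.0265] [-0.1, -0.3, -0.0]
[-0.0304, 0.0004, 0.0415] [-0.1, -0.3, -0.0]
[-0.0386, 0.0004, 0.0574] [-0.1, -0.3, -0.0]
[-0.0441, 0.0004, 0.0707] [-0.1, -0.3, -0.0]
[-0.0474, 0.0005, 0.0809] [-0.1, -0.3, -0.0]
[-0.0493, 0.0005, 0.0879] [-0.1, -0.3, -0.0]
[-0.0509, 0.0005, 0.0948] [-0.1, -0.3, -0.0]
[-0.052, 0.0005, 0.1001] [-0.1, -0.3, -0.0]
```

{"op": "arm_command", "data": {"motion": [[[-0.0094,0,0.0125,0,0,0,0],[-0.0206,0,0.0265,0,0,0,0],[-0.03,0,0.0415,0,0,0,0],[-0.0386,0,0.0574,0,0,0,0],[-0.044,0,0.07,0,0,0,0],[-0.0475,0,0.081,0,0,0,0],[-0.049,0,0.088,0,0,0,0],[-0.051,0,0.095,0,0,0,0],[-0.052,0,0.1,0,0,0,0]]]}}

```text
clock: 25.3
eef_pos: [0.4458, 0.1527, 0.1691]
ee_rot: [-3.139, -0.007, 0.192]
ft_force: [-0.4, 0.2, 0.0]
opening: 0.0005
```

Run:
```python
from h import *
go(*[shut(t,.185) for t in(.03,.0,-.01)])
```

```text
t 25.3 p [0.4458 0.1527 0.1691] q [0.3  0.31 2.02 0.   0.8  1.68] F [-0.4  0.2  0. ] op 0.0005
[-0.0085, 0.0006, 0.0045] [-0.2, -0.4, -0.0]
[-0.0093, 0.0006, 0.01] [-0.2, -0.4, -0.0]
[-0.0095, 0.0006, 0.0119] [-0.2, -0.4, -0.0]
```

{"op": "arm_command", "data": {"motion": [[[-0.008,0,0.002,0,0,0,0],[-0.008,0,0.005,0,0,0,0],[-0.008,0,0.008,0,0,0,0],[-0.008,0,0.01,0,0,0,0],[-0.008,0,0.011,0,0,0,0],[-0.008,0,0.012,0,0,0,0]]]}}

```text
clock: 25.9
eef_pos: [0.4378, 0.1512, 0.1588]
ee_rot: [-3.139, -0.006, 0.192]
ft_force: [-12.3, -3.8, 42.4]
opening: 0.0002
```

```bash
python3 -c "
from h import *
go(shut(0,.185))"
```

```text
t 25.9 p [0.4378 0.1512 0.1588] q [0.31 0.32 2.05 0.   0.77 1.68] F [-12.3  -3.8  42.4] op 0.0002
[-0.0011, 0.0006, -0.0002] [-0.1, -0.3, -0.0]
```

The lid bottomed out at the shut height (TCP z 0.1588, 42 N at the fingertips). I'll lift off and check.

{"op": "arm_command", "data": {"motion": [[[0,0,-0.003,0,0,0,0],[0,0,-0.03,0,0,0,0],[0,0,-0.07,0,0,0,0],[0.01,-0.03,-0.11,0,0,0,0],[0.02,0.05,-0.14,0,0,0,0],[0.03,0.1,-0.16,0,0,0,0],[0.03,0.15,-0.16,0,0,0,0],[0.03,0.2,-0.16,0,0,0,0],[0.03,0.24,-0.16,0,0,0,0],[0.03,0.24,-0.16,0,0,0,0]]]}}

```text
clock: 26.9
eef_pos: [0.5127, -0.0824, 0.3184]
ee_rot: [-3.14, -0.006, 0.19]
ft_force: [-0.4, 1.0, -0.8]
opening: 0.0006
```

Run:
```python
from h import *
go()
p,d,K,T=cap("side"); P=pts(d,K,T)
ex=np.array([np.cos(D(PSI)),np.sin(D(PSI))]); ey=np.array([-ex[1],ex[0]])
bx=(P[...,:2]-BC)@ex; by=(P[...,:2]-BC)@ey; Z=P[...,2]
q=np.load("side0.npz")["P"]; bx0=(q[...,:2]-BC)@ex; by0=(q[...,:2]-BC)@ey
for nm,x,y,z in(("before",bx0,by0,q[...,2]),("now",bx,by,Z)):
    for lo,yl,yh in((-.09,.06,.12),(0,.06,.12),(.07,.06,.12),(-.105,-.015,.015),(-.05,-.015,.015)):
        m=(x>lo)&(x<lo+.02)&(y>yl)&(y<yh)&(z>.1)&(z<.22); print(nm,lo,yl,m.sum(),np.median(z[m]).round(4))
save("z.png",p,(90,400,60,480),1.8)
```

```text
t 26.9 p [ 0.5127 -0.0824  0.3184] q [-0.18  0.18  1.79  0.    1.17  1.19] F [-0.4  1.  -0.8] op 0.0006
before -0.09 0.06 223 0.1379
before 0 0.06 206 0.138
before 0.07 0.06 194 0.138
before -0.105 -0.015 107 0.1639
before -0.05 -0.015 62 0.1633
now -0.09 0.06 224 0.1375
now 0 0.06 205 0.1377
now 0.07 0.06 195 0.1375
now -0.105 -0.015 102 0.1634
now -0.05 -0.015 62 0.1638
```

View pics/z.png

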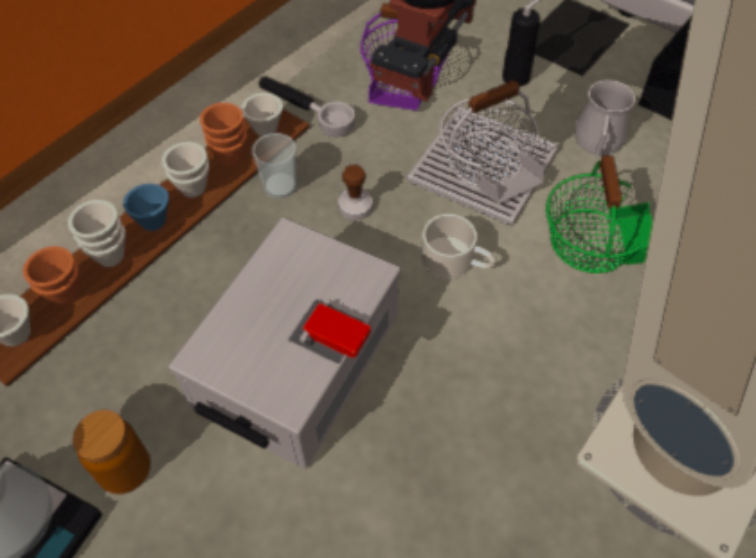

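The lid and paddle are back at their starting heights within 0.5 mm, the basket is on its tray, and nothing touches the robot. Handing in.

```bash
python3 -c "
from h import *
print(r.finish_job())"
```

```text
the job is handed in; nothing more can be done
None
```

The three mandarins are in the cold box, the lid is shut with the paddle flat, and the empty basket stands upright on its drain tray. I handed the job in at about 27 s.

- **Opening:** I lifted the paddle by pinching it. It slipped out of the grip with the lid at about 24°, so I pushed the lid the rest of the way from under its front edge, to about 95°.
- **Pouring:** I tipped the basket about 42°, with the spout low over the box and pointing along its long side. The camera then showed all three mandarins on the box floor. The wrist force with the emptied basket (−3 to −4 N) was too noisy to confirm it by weight.
- **Basket:** Its handle measured within about 1 mm of the tray's centre.
- **Lid and paddle:** Both measured within 0.5 mm of their heights before I started. I judged the latch from these heights and did not pull on the lid to test it.
- **Force:** When the lid bottomed out, the fingertips pressed with about 44 N. That is below the 120 N wrist limit. It is above the 40 N limit set for the arm and the gripper's body, but only the fingertips touched the lid.
- **Bystanders:** Those visible in the last side view looked undisturbed. I did not measure their positions.

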